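# Vent and open the vacuum storage cabinet

## Robot

A 6-joint arm with a two-finger parallel gripper is mounted at the origin on the work surface. World frame = base frame: x ahead of the robot, y to its left, z up, the work surface at z = 0. Lengths are in m, angles in rad, forces in N, time in s.
With the tool pointing down it reaches from about 0.375 to 0.75 m from the base axis. Payload 9 kg.
Tool frame: the origin (TCP) lies at the very end of the fingers, on their centre line; the grasp point (between the pads) lies 19 mm behind it; z points along the fingers, y is the line along which they close (so a half turn about z gives the same grasp; the last joint's range is limited). The gripper opens to 85 mm and grips with 20 to 120 N. Pads are 22 mm wide; open, the fingers measure 114 mm over their backs; the gripper's body (76 mm by 85 mm) begins 54 mm behind the grasp point. The pads swing forward as they close: fully open they stand 13 mm farther back than shut.
Start: joints at [-1.338, 0.104, 0.097, 1.564, 0, 1.353], TCP at [0.261, -0.54, 0.231] pointing down, gripper open.
Joint ranges: [-2.99, 2.99], [-0.84, 1.86], [-1.1, 1.16], [-1.84, 2.11], [-1.51, 1.56], [-3.14, 3.14]. Speed limits (rad/s): [2.22, 2.22, 2.57, 3.14, 3.14, 3.14].

## Interface

Orientations are given as a unit quaternion [w, x, y, z].
In Python, from workcell import bot gives the robot as it stands.
- The arm moves only by the shell command python3 drive.py 'ROWS' [FORCE]. ROWS is rows parted by semicolons, their numbers by spaces, 1 to 5 of them, each of 5 numbers: dx, dy, dz in m, then a turn about the tool's z in rad, then the opening from 0.0 (shut) to 1.0 (fully open); each row is the pose to reach, as a shift and turn from the pose commanded when the command began, along the tool's axes at that moment; what a row does not reach only later rows make up. A row lasts 1/12 s, in which the tool goes at most 0.0417 m and 0.125 rad, less where a joint would pass 70% of its speed; a pose out of reach is approached as far as the arm can. The fingers move at their own pace and stop on an object; FORCE is the grip in N (left out, the last holds). Time passes only in rows, so rows that do not move let the fingers close. It prints the time, the measured TCP pose, the force, the opening and the grip force at its end.
- bot.observe(): the state, without advancing time (a new reading comes with each control period).
- bot.get_image(name): name is "scene" or "top" or "wrist"; returns a dict with "image" (420x560x3 uint8, red, green, blue), "vfov" (degrees; the focal length in pixels is half the picture's height over the tangent of half this angle, whatever the lens; pixels are square), "cx", "cy" (the principal point, pixels), "dist" ([k1, k2, p1, p2, k3] as OpenCV has them; the pictures are not rectified), "rvec" (rotation vector, rad) and "tvec" (3), from world to camera coordinates, as OpenCV has them; the wrist camera has in their place "mount" (4x4, takes a point from camera to tool coordinates, whose origin is the TCP and whose axes are the flange's). Camera axes: x right, y down, z forward; pixel columns grow to the right and rows downward; lengths in m; the calibration is good to about 2 mm. A picture is of the moment at which its call begins: read the wrist's pose just before it. There is no depth.
- bot.hand_in(): hands the job in; it is judged then, once.
The state is a dict: "time_s": time; "q": joint angles; "joint_velocities": joint speeds; "tau": joint torques, N m; "ee_pos": TCP position; "ee_rot": TCP orientation; "ft_force": force on the tool from outside, world axes, zero at the start; "moment": the same for the moment, N m; "opening": opening from 0.0 (shut) to 1.0 (fully open); "finger_force": force on a finger pad.
Only numpy, scipy, OpenCV 4.12 (cv2) and the standard library are available. Lean on these libraries where they do the work, as an engineer would, in place of code of your own. Each camera call takes 0.05 s, during which the arm holds its last target. There are 200 camera calls.

## Task

Vent the small vacuum cabinet on the bench and open it: unscrew the round knurled lock nut on its roof valve counter-clockwise until it is at its stop or nearly there, then press the freed valve pin right down and keep it down for a good second to let the air in. Only after that swing the cabinet door wide open, about 75 to 85 degrees, and leave it there. Do not shift or tip the bottle, the spool or the jar, and leave everything released, with the nut still unscrewed.

Things in the scene. Friction and masses are not known exactly. Their poses are not given: they have to be found in the camera images.
- cabinet: White metal cabinet fixed to the bench, 170 deep (x), 250 wide (y), 160 high (z). Origin: centre of its underside. Its own -x axis points out of its front, where the door is. Three fittings stand on its flat roof in a row along its y axis, 80 mm apart, 5 mm behind the roof's middle line, in any order: vent valve, gauge, plug.
- cab_door (a joint): Angle of the door (clear window in a white frame, 242 wide, 144 high, 14 thick, foot 8 mm above the bench), 0 closed to 1.9 rad. Hinged on a vertical line at the cabinet's -y edge; opens counter-clockwise seen from above, its free edge swinging out of the front. Stiff hinge (0.12 N m), no latch or spring: it stays where it is left.
- door_handle (a point): Top end of the door's handle, on the bar's axis, 154 mm above the bench. The handle is an upright round steel bar, 12 diameter, reaching 104 mm down from here, its axis 35 mm out from the door's outer face and 212 mm from the hinge line (208 along the door, 42 out from its middle plane). Two thin stays join it to the door 51 and 91 mm below here.
- door_hinge (a point): Point on the door's vertical hinge line, at the same height as door_handle.
- lock_nut (a joint): Angle of the knurled lock nut, rad. It starts at 0 to 0.8 (nearly tight) and is unscrewed counter-clockwise seen from above, to a stop at 3.8. It climbs the pin by 1.8 mm per rad. It turns stiffly (about 0.06 N m) and stays where it is left. It does not come off.
- nut_grip (a point): Centre of the lock nut (moves with it): an upright brass cylinder, 40 diameter over the knurling, 24 high, on the valve's vertical axis; 46 mm above the cabinet's roof at angle 0. Below it the valve body, 26 diameter, goes down to a flange, 48 diameter, 8 high, on the roof. The pin stands up out of the nut's middle.
- valve_pin (a joint): How far the valve pin is pressed down, m: 0 up, 0.006 at its stop. A spring pushes it up again (2.4 N at first, 7.2 N right down). The nut is carried by the pin and sits against the valve body, so the pin can go down only by as much as the nut has been unscrewed (1.8 mm per rad).
- pin_top (a point): Centre of the flat top of the valve pin, a brass button of 18 diameter and 10 high, its top 86 mm above the cabinet's roof when not pressed.
- gauge: Fixed round dial gauge on the roof, face up: steel, 52 diameter, 50 high with its stem. Origin: centre of its underside, on the roof. Not to be operated.
- plug: Fixed brass hexagonal blanking plug on the roof, 36 across, on a 44 flange, 36 high in all. Origin: centre of its underside, on the roof. Not to be operated.
- bottle: Loose blue plastic bottle with a white cap, 60 diameter, 170 high, standing upright near the hinge side of the door (the door would strike it if opened past about 110 degrees). Origin: centre of its underside.
- spool: Loose metal wire spool standing on end, 60 diameter, 64 high, close beside the +y side of the cabinet. Origin: centre of its underside.
- jar: Loose white jar with a black lid, 64 diameter, 100 high, in front of the cabinet, just outside the arc of the opening door. Origin: centre of its underside.
- stand: Fixed boom stand close behind the cabinet: a white foot 100 by 80 and 25 high with an upright steel column, 30 diameter, up to 310 mm above the bench. Origin: centre of its underside, on the column's axis. An obstacle to keep clear of.

How it is judged:
On the way, in this order (a step that is already met when the one before it is completed fails the run):
1. the lock nut is unscrewed to its stop or nearly (at least 3.4 of 3.8 rad) (value of joint lock_nut above 3.4 rad), for 0.2 s.
2. the valve pin is pressed down at least 4.5 of 6 mm and kept there for 0.8 s, with the door still shut (value of joint valve_pin above 0.0045 m and value of joint cab_door below 0.12 rad), for 0.8 s.
3. the door is swung open by at least 1.2 rad (value of joint cab_door above 1.2 rad), for 0.2 s.
At the end, for the whole second after the job is handed in: The door stands still, open by 1.2 to 1.6 rad; the lock nut is still unscrewed by at least 3.4 rad; the pin has sprung back up (within 1.5 mm); bottle, spool and jar stand upright within 15 mm of where they were (value of joint cab_door between 1.2 and 1.6 rad and velocity of joint cab_door between -0.05 and 0.05 rad/s and value of joint lock_nut above 3.4 rad and value of joint valve_pin below 0.0015 m and angle between each of bottle, spool, jar's own z axis and vertical below 0.1 rad and distance of each of bottle, spool, jar from where it was at the start of the episode below 0.015 m); the robot touches nothing.
It fails at once if the door is opened (more than 0.12 rad) before the nut is unscrewed (value of joint cab_door above 0.12 rad and value of joint lock_nut below 3.4 rad).
It fails at once if the bottle is shifted by more than 15 mm or tipped (distance of bottle from where it was at the start of the episode above 0.015 m or angle between bottle's own z axis and vertical above 0.3 rad).
It fails at once if the spool is shifted by more than 15 mm or tipped (distance of spool from where it was at the start of the episode above 0.015 m or angle between spool's own z axis and vertical above 0.3 rad).
It fails at once if the jar is shifted by more than 15 mm or tipped (distance of jar from where it was at the start of the episode above 0.015 m or angle between jar's own z axis and vertical above 0.3 rad).
It also fails if it takes over 67 s, if anything falls off the work surface, if the arm or the gripper's body presses on something with over 40 N, if the wrist force passes 120 N, or if a joint passes its speed limit or range.

## Working session

There is one attempt and no reset: what is moved stays moved. The work goes in short steps, Python scripts to look and compute and a shell command to move; the robot and the scene stay as the last step left them, time stands still between calls to the robot, and variables do not carry over. Pictures are saved under pics/ and viewed, at most 10 in all, crops included, and the job is handed in when it is done.

```bash
ls; mkdir -p pics; python3 - <<'E'
from workcell import bot
import cv2,numpy as np,json
s=bot.observe();print({k:np.round(v,3).tolist() for k,v in s.items()})
for n in ["scene","top"]:
    d=bot.get_image(n);cv2.imwrite(f"pics/{n}0.png",d["image"][:,:,::-1])
    print(n,{k:np.round(v,4).tolist() for k,v in d.items() if k!="image"})
E
```

```text
drive.py
pics
workcell.py
{'time_s': 0.0, 'q': [-1.338, 0.105, 0.096, 1.564, 0.0, 1.353], 'joint_velocities': [0.001, -0.002, -0.0, -0.002, -0.002, 0.002], 'tau': [-0.0, -55.693, 50.365, 0.017, -0.0, 0.0], 'ee_pos': [0.261, -0.54, 0.231], 'ee_rot': [-0.001, 0.975, 0.223, 0.0], 'ft_force': [-0.497, -0.57, -0.548], 'moment': [-0.022, 0.019, -0.039], 'finger_force': 0.0, 'opening': 0.998}
scene {'vfov': 54.3206, 'cx': 275.2344, 'cy': 207.2437, 'dist': [-0.0832, 0.0, 0.0, 0.0, 0.0], 'rvec': [2.2927, 0.8033, -0.299], 'tvec': [-0.5058, -0.1026, 1.2219]}
top {'vfov': 52.3395, 'cx': 279.7689, 'cy': 210.2559, 'dist': [-0.0678, 0.0, 0.0, 0.0, 0.0], 'rvec': [2.187, -2.1825, 0.1134], 'tvec': [0.0504, 0.5772, 0.9327]}
```

View pics/scene0.png

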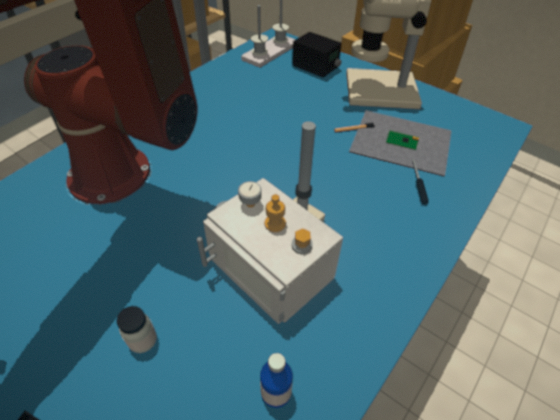

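View pics/top0.png

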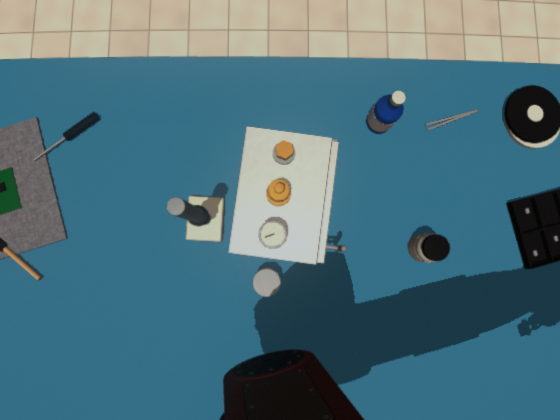

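The scene view shows the cabinet with the valve in the middle (275,212), gauge (250,193), plug (302,237), handle (203,245), jar (136,330) and bottle (276,380). In the top view the front faces right: valve (279,192), handle (340,247), bottle (385,110), jar (432,248), spool (266,282), stand (200,215). I'll enlarge both for exact pixels.

```bash
cat > h.py <<'E'
import cv2,numpy as np
from workcell import bot
from scipy.spatial.transform import Rotation as R
def cam(d,s=None):
    f=d["image"].shape[0]/2/np.tan(np.radians(d["vfov"])/2)
    K=np.array([[f,0,d["cx"]],[0,f,d["cy"]],[0,0,1.]])
    if "rvec" in d:
        Rw=R.from_rotvec(d["rvec"]).as_matrix(); return K,np.array(d["dist"]),Rw.T,-Rw.T@np.array(d["tvec"])
    w,x,y,z=s["ee_rot"];Rt=R.from_quat([x,y,z,w]).as_matrix();M=np.array(d["mount"])
    return K,np.array(d["dist"]),Rt@M[:3,:3],Rt@M[:3,3]+np.array(s["ee_pos"])
def ray(c,p):
    u=cv2.undistortPoints(np.array([[p]],float),c[0],c[1])[0,0]
    v=c[2]@np.array([*u,1]);return c[3],v/np.linalg.norm(v)
def plane(c,p,z):
    o,v=ray(c,p);return o+v*(z-o[2])/v[2]
def tri(c1,p1,c2,p2):
    o1,a=ray(c1,p1);o2,b=ray(c2,p2)
    t=np.linalg.lstsq(np.c_[a,-b],o2-o1,rcond=None)[0]
    P,Q=o1+t[0]*a,o2+t[1]*b;return (P+Q)/2,np.linalg.norm(P-Q)
def proj(c,X):
    return cv2.projectPoints(np.array([X],float),cv2.Rodrigues(c[2].T)[0],-c[2].T@c[3],c[0],c[1])[0][0,0]
E
python3 - <<'E'
import cv2,numpy as np
t=cv2.imread("pics/top0.png")[115:305,225:357];s=cv2.imread("pics/scene0.png")[165:325,190:350]
k=dict(interpolation=cv2.INTER_CUBIC)
t=cv2.resize(t,None,fx=3,fy=3,**k);s=cv2.resize(s,None,fx=2.5,fy=2.5,**k)
o=np.zeros((600,800,3),np.uint8);o[:570,:396]=t;o[:400,400:800]=s
cv2.imwrite("pics/mont.png",o)
E
```

```text
(no output)
```

View pics/mont.png

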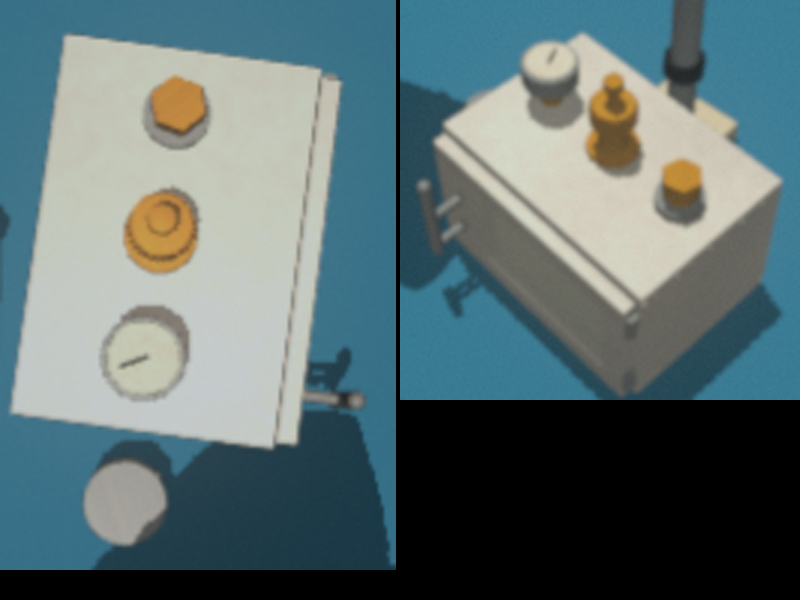

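```bash
cat > m.py <<'E'
from h import *
ct=cam(bot.get_image("top"));cs=cam(bot.get_image("scene"))
T=lambda x,y:(225+(x-1)/3,115+(y-1)/3)
S=lambda x,y:(190+(x-400-.75)/2.5,165+(y-.75)/2.5)
for n,a,b in [("pin",(162,217),(614,80)),("handle",(357,400),(424,183)),
 ("backhinge",(66,36),(780,181)),("backfree",(12,413),(583,35)),("fronthinge",(320,69),(638,301)),("frontfree",(273,447),(445,125)),
 ("gauge",(145,358),(550,65)),("plug",(179,103),(683,173))]:
    print(n,*[np.round(v,4) for v in tri(ct,T(*a),cs,S(*b))])
for n,p,z in [("spool",T(125,503),.064)]: print(n,plane(ct,p,z).round(4))
print("bottle",*tri(ct,(398,98),cs,(277,361)),"jar",*tri(ct,(435,247),cs,(132,319)),"column",*tri(ct,(176,207),cs,(308,125)))
E
python3 m.py
```

```text
pin [0.5983 0.0572 0.245 ] 0.0001
handle [ 0.4932 -0.0698  0.1525] 0.0004
backhinge [0.7303 0.119  0.1571] 0.0003
backfree [0.4849 0.152  0.1554] 0.0012
fronthinge [ 0.7083 -0.0485  0.1569] 0.0027
frontfree [ 0.4636 -0.0146  0.1569] 0.0014
gauge [0.5187 0.0672 0.2032] 0.0011
plug [0.677  0.0466 0.1972] 0.0013
spool [0.4202 0.0805 0.064 ]
bottle [ 0.78967391 -0.1797623   0.16567434] 0.0017452852068269738 jar [ 0.49500305 -0.27277435  0.09257499] 0.0008852711522790605 column [0.55749109 0.2201301  0.30882902] 0.0012876915480168952
```

```bash
cat > to.py <<'E'
import sys
from h import *
# usage: to.py x y z [yaw]: shift in tool axes, turn about tool z, needed rows
s=bot.observe();w,x,y,z=s["ee_rot"];M=R.from_quat([x,y,z,w]).as_matrix()
yaw=np.arctan2(M[1,0],M[0,0]);a=[float(v) for v in sys.argv[1:]]
d=M.T@(np.array(a[:3])-s["ee_pos"]);tn=0 if len(a)<4 else -((a[3]-yaw+np.pi)%(2*np.pi)-np.pi)
print("t",round(s["time_s"],2),"shift",d.round(4),"turn",round(tn,3),"yaw",yaw.round(3),"rows",np.ceil(np.linalg.norm(d)/.0417),"q",np.round(s["q"],2))
E
python3 to.py 0.598 0.057 0.31;python3 drive.py '0 0 -.04 0 .7;0 0 -.08 0 .7'; python3 to.py 0.598 0.057 0.31
D='.034 -.0235 0 0 .7;.068 -.047 0 0 .7;.102 -.0705 0 0 .7;.136 -.094 0 0 .7;.17 -.1175 0 0 .7' ; python3 drive.py '.034 -.0235 0 0 .7;.068 -.047 0 0 .7;.102 -.0705 0 0 .7;.136 -.094 0 0 .7;.17 -.1175 0 0 .7' | head -2
python3 drive.py '.034 -.0235 0 0 .7;.068 -.047 0 0 .7;.102 -.0705 0 0 .7;.136 -.094 0 0 .7;.17 -.1175 0 0 .7' | head -2
python3 to.py 0.598 0.057 0.31
```

```text
time_s: 0.78
ee_pos: [0.3638, -0.3586, 0.3112]
time_s: 1.2
ee_pos: [0.4656, -0.1784, 0.3114]
t 1.2 shift [ 0.2217 -0.1543  0.0013] turn 0 yaw 0.451 rows 7.0 q [-0.63 -0.17 -0.02  1.72 -0.    2.06]
```

```bash
python3 drive.py '.034 -.0235 0 0 .7;.068 -.047 0 0 .7;.102 -.0705 0 0 .7;.136 -.094 0 0 .7;.17 -.1175 0 0 .7' | head -2
python3 drive.py '.026 -.0184 0 0 .7;.0517 -.0368 0 0 .7;.0517 -.0368 0 0 .7' | head -2
python3 to.py 0.598 0.057 0.31
python3 - <<'E'
from h import *
s=bot.observe();d=bot.get_image("wrist");cv2.imwrite("pics/w1.png",d["image"][:,:,::-1])
c=cam(d,s);print(proj(c,[.5983,.0572,.245]),proj(c,[.5983,.0572,.22]),proj(c,[.5187,.0672,.21]),proj(c,[.677,.0466,.196]),np.array(d["mount"]).round(3))
E
```

```text
time_s: 1.62
ee_pos: [0.5675, 0.0016, 0.3112]
time_s: 1.87
ee_pos: [0.5986, 0.0596, 0.3101]
t 1.87 shift [-0.0017  0.0021  0.0001] turn 0 yaw 0.455 rows 1.0 q [-0.12  0.15  0.29  1.71  0.    2.57]
[282.19848862 224.73273976] [282.08155901 215.05182039] [235.34822213 279.95643449] [333.2587735  133.54749985] [[-0.    -0.96  -0.28   0.07 ]
 [ 1.    -0.     0.001  0.001]
 [-0.001 -0.28   0.96  -0.143]
 [ 0.     0.     0.     1.   ]]
```

View pics/w1.png

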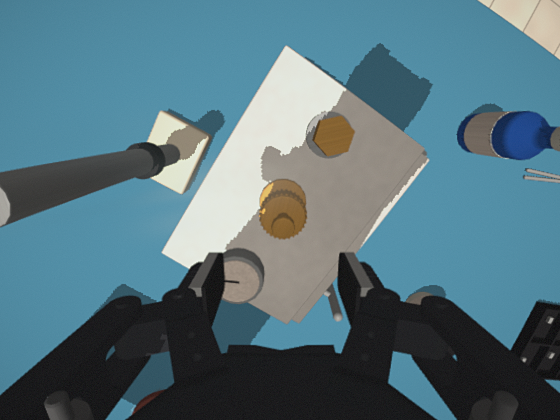

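The wrist view shows the pin at (283,223), against a predicted (282,225), so the measurement holds. I'm descending on the nut.

```bash
python3 drive.py '-.0017 .002 .035 0 .7;-.0017 .002 .07 0 .7;-.0017 .002 .1 0 .7;-.0017 .002 .124 0 .7;-.0017 .002 .124 0 .7'
python3 drive.py '0 0 0 0 .2;0 0 0 0 .2;0 0 0 0 .2;0 0 0 0 .2;0 0 0 0 .2' 50; python3 to.py .598 .057 .186
```

```text
time_s: 2.33
ee_pos: [0.5937, 0.0518, 0.1815]
ee_rot: [-0.001, 0.975, 0.223, -0.004]
ft_force: [0.0, 0.4, -0.9]
opening: 0.703
finger_force: 0.0
time_s: 2.75
ee_pos: [0.5948, 0.0553, 0.189]
ee_rot: [-0.003, 0.974, 0.225, -0.001]
ft_force: [-12.6, 14.7, 1.5]
opening: 0.443
finger_force: 50.1
t 2.75 shift [ 0.0036 -0.0001  0.003 ] turn 0 yaw 0.453 rows 1.0 q [-0.13  0.1   0.01  1.49  0.    2.56]
```

```bash
python3 drive.py '0 0 0 0 .2;0 0 0 0 .2';python3 drive.py '0 -.001 0 0 .2;0 -.001 0 0 .2;0 -.001 0 0 .2'; python3 to.py .598 .057 .186
```

```text
time_s: 2.92
ee_pos: [0.5948, 0.0553, 0.189]
ee_rot: [-0.003, 0.974, 0.225, -0.001]
ft_force: [-12.4, 14.4, 0.1]
opening: 0.442
finger_force: 50.1
time_s: 3.17
ee_pos: [0.5948, 0.0554, 0.1891]
ee_rot: [-0.002, 0.975, 0.224, -0.001]
ft_force: [-10.1, 11.5, -1.4]
opening: 0.44
finger_force: 50.3
t 3.17 shift [0.0036 0.     0.0031] turn 0 yaw 0.453 rows 1.0 q [-0.13  0.09  0.01  1.49  0.    2.56]
```

```bash
python3 drive.py '0 0 0 0 .65;0 0 0 0 .65;0 0 0 0 .65;0 0 0 0 .65'; python3 to.py .598 .057 .187
```

```text
time_s: 3.5
ee_pos: [0.5972, 0.0529, 0.1889]
ee_rot: [0.001, 0.975, 0.223, 0.001]
ft_force: [-0.1, -0.8, 0.6]
opening: 0.644
finger_force: 0.0
t 3.5 shift [ 0.0025 -0.0033  0.0019] turn 0 yaw 0.45 rows 1.0 q [-0.13  0.09  0.01  1.48 -0.    2.56]
```

```bash
python3 drive.py '.0025 -.0033 .002 0 .65;.0025 -.0033 .002 0 .65;.0025 -.0033 .002 0 .65'|sed -n 2p; python3 drive.py '0 0 0 0 .2;0 0 0 0 .2;0 0 0 0 .2;0 0 0 0 .2;0 0 0 0 .2' 60; python3 to.py .598 .057 .187
```

```text
ee_pos: [0.5971, 0.0576, 0.1853]
time_s: 4.17
ee_pos: [0.5972, 0.0573, 0.1854]
ee_rot: [0.0, 0.975, 0.223, 0.0]
ft_force: [0.8, -1.2, 1.1]
opening: 0.439
finger_force: 59.8
t 4.17 shift [ 0.0006  0.0007 -0.0015] turn 0 yaw 0.451 rows 1.0 q [-0.12  0.1   0.01  1.48 -0.    2.57]
```

```bash
python3 drive.py '0 0 -.0002 -.12 .2;0 0 -.0004 -.24 .2;0 0 -.0006 -.36 .2;0 0 -.0009 -.48 .2;0 0 -.0011 -.6 .2'; python3 to.py .598 .057 .187; python3 -c "
from h import *;print(bot.observe()['moment'])"
```

```text
time_s: 4.58
ee_pos: [0.597, 0.0575, 0.1865]
ee_rot: [-0.0, 0.864, 0.504, -0.0]
ft_force: [-1.0, -1.7, 1.6]
opening: 0.441
finger_force: 59.9
t 4.58 shift [ 0.0001  0.0011 -0.0005] turn 0 yaw 1.057 rows 1.0 q [-0.12  0.1   0.01  1.48 -0.    1.96]
[-0.01949805  0.14675966 -0.08429395]
```

```bash
for i in 1; do python3 drive.py '0 0 -.0002 -.12 .2;0 0 -.0004 -.24 .2;0 0 -.0006 -.36 .2;0 0 -.0009 -.48 .2;0 0 -.0011 -.6 .2'; done; python3 drive.py '0 0 -.0002 -.12 .2;0 0 -.0004 -.24 .2;0 0 -.0006 -.36 .2;0 0 -.0009 -.48 .2;0 0 -.0011 -.6 .2';python3 drive.py '0 0 -.0002 -.12 .2;0 0 -.0004 -.24 .2;0 0 -.0006 -.36 .2;0 0 -.0009 -.48 .2;0 0 -.0011 -.6 .2'; python3 to.py .598 .057 .187; python3 -c "
from h import *;print(bot.observe()['moment'])"
```

```text
time_s: 5.0
ee_pos: [0.5969, 0.0575, 0.1875]
ee_rot: [-0.0, 0.676, 0.737, -0.0]
ft_force: [-1.9, 0.4, 1.9]
opening: 0.44
finger_force: 59.9
time_s: 5.42
ee_pos: [0.5967, 0.0574, 0.1885]
ee_rot: [-0.0, 0.428, 0.904, -0.0]
ft_force: [-3.2, -0.6, 1.8]
opening: 0.437
finger_force: 60.0
time_s: 5.83
ee_pos: [0.5966, 0.0573, 0.1896]
ee_rot: [-0.001, 0.142, 0.99, -0.0]
ft_force: [-1.7, -1.0, 1.8]
opening: 0.442
finger_force: 60.0
t 5.83 shift [-0.0015  0.0001  0.0026] turn 0 yaw 2.856 rows 1.0 q [-0.12  0.1   0.02  1.49 -0.    0.16]
[-0.35677166  0.56399868 -0.10610277]
```

```bash
python3 drive.py '0 0 -.0002 -.12 .2;0 0 -.0004 -.24 .2;0 0 -.0006 -.36 .2;0 0 -.0009 -.48 .2;0 0 -.0011 -.6 .2'|sed -n 2,4p;python3 -c "
from h import *;print(bot.observe()['moment'])"; python3 drive.py '0 0 -.0002 -.12 .2;0 0 -.0004 -.24 .2'; python3 to.py .598 .057 .187; python3 -c "
from h import *;print(bot.observe()['moment'])"
```

```text
ee_pos: [0.5966, 0.0571, 0.1907]
ee_rot: [-0.001, -0.157, 0.988, -0.0]
ft_force: [-2.9, -2.7, 1.7]
[-0.5343718   0.66106138 -0.04346275]
time_s: 6.42
ee_pos: [0.5966, 0.057, 0.1911]
ee_rot: [-0.001, -0.274, 0.962, -0.0]
ft_force: [-3.4, -3.2, 1.5]
opening: 0.44
finger_force: 60.0
t 6.42 shift [-0.0012 -0.0007  0.0041] turn 0 yaw -2.587 rows 1.0 q [-0.12  0.1   0.02  1.49 -0.   -0.68]
[-0.5481864   0.47104483 -0.0207865 ]
```

```bash
m(){ python3 -c "
from h import *;s=bot.observe();w,x,y,z=s['ee_rot'];print(np.round(s['moment'],3),2*np.arctan2(y,x))"; }
python3 drive.py '0 0 -.0001 -.08 .2;0 0 -.0003 -.16 .2'|sed -n 4p;m;python3 drive.py '0 0 -.0001 -.08 .2;0 0 -.0001 -.08 .2'|sed -n 4p;m;python3 drive.py '0 0 -.0001 -.08 .2;0 0 -.0001 -.08 .2'|sed -n 4p;m;python3 drive.py '0 0 -.0001 -.08 .2;0 0 -.0001 -.08 .2'|sed -n 4p;m
```

```text
ft_force: [-1.8, -2.4, 2.4]
[-0.599  0.521 -0.079] 3.854544543133636
ft_force: [-3.2, -3.5, 2.1]
[-0.735  0.643 -0.002] 3.9338738315237465
ft_force: [-5.0, -3.2, 1.3]
[-0.753  0.791 -1.451] 4.009613099853866
ft_force: [-2.4, -1.9, 0.5]
[-0.39   0.43  -0.752] 4.0896090542118655
```

```bash
python3 drive.py '0 0 0 .03 .65;0 0 0 .03 .65;0 0 0 .03 .65;0 0 0 .03 .65'|tail -3; python3 drive.py '0 0 -.03 0 .65;0 0 -.06 0 .65;0 0 -.09 0 .65;0 0 -.09 0 .65;0 0 -.09 0 .65'; python3 drive.py '0 0 0 0 0;0 0 0 0 0;0 0 0 0 0;0 0 0 0 0;0 0 0 0 0' 20 ;python3 to.py .598 .057 .252
python3 - <<'E'
from h import *
s=bot.observe();d=bot.get_image("wrist");im=d["image"][:,:,::-1]
c=cam(d,s);print(proj(c,[.5983,.0572,.245]),proj(c,s["ee_pos"]))
d=bot.get_image("top")["image"][:,:,::-1][115:305,225:357]
o=np.zeros((420,800,3),np.uint8);o[:,:560]=im;o[:345,560:]=cv2.resize(d,(240,345));cv2.imwrite("pics/w2.png",o)
E
```

```text
ft_force: [-0.5, -0.7, 0.3]
opening: 0.651
finger_force: 0.0
time_s: 7.83
ee_pos: [0.5982, 0.0575, 0.2839]
ee_rot: [0.002, -0.443, 0.896, -0.001]
ft_force: [-0.1, 0.5, -0.6]
opening: 0.646
finger_force: 0.0
time_s: 8.25
ee_pos: [0.5968, 0.0575, 0.2811]
ee_rot: [-0.0, -0.444, 0.896, 0.0]
ft_force: [-0.4, 1.0, 0.0]
opening: -0.0
finger_force: 0.0
t 8.25 shift [-0.0003 -0.0013  0.0291] turn 0 yaw -2.222 rows 1.0 q [-0.12  0.12  0.21  1.66 -0.   -1.04]
[279.35223294 241.47213403] [281.5168793  265.53003039]
```

View pics/w2.png

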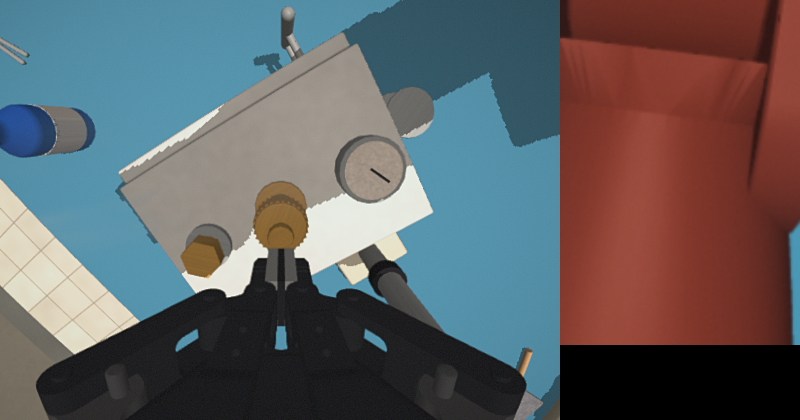

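The view shows the closed fingers just behind the pin button at (280,237), which agrees with the prediction. Pressing now.

```bash
python3 drive.py '0 -.001 .015 0 0;0 -.001 .028 0 0;0 -.001 .028 0 0;0 -.001 .028 0 0'|sed -n 2,4p; python3 drive.py '0 0 .004 0 0;0 0 .007 0 0;0 0 .007 0 0'|sed -n 2,4p;python3 drive.py '0 0 .002 0 0;0 0 .004 0 0;0 0 .004 0 0'|sed -n 2,4p
```

```text
ee_pos: [0.5974, 0.0569, 0.2533]
ee_rot: [-0.001, -0.444, 0.896, 0.0]
ft_force: [-0.8, -0.1, 0.3]
ee_pos: [0.5979, 0.0569, 0.2467]
ee_rot: [0.0, -0.444, 0.896, -0.0]
ft_force: [-0.1, -0.7, -0.1]
ee_pos: [0.5981, 0.0568, 0.243]
ee_rot: [0.0, -0.444, 0.896, -0.0]
ft_force: [0.2, 0.5, 3.8]
```

```bash
python3 drive.py '0 0 .002 0 0;0 0 .004 0 0;0 0 .004 0 0'|sed -n 2,4p; python3 drive.py '0 0 .001 0 0;0 0 .002 0 0;0 0 .002 0 0'|sed -n 2,4p;python3 drive.py '0 0 .001 0 0;0 0 .002 0 0;0 0 .002 0 0'|sed -n 2,4p
```

```text
ee_pos: [0.5982, 0.0569, 0.2401]
ee_rot: [0.001, -0.444, 0.896, -0.001]
ft_force: [-1.7, 1.0, 9.1]
ee_pos: [0.5984, 0.0568, 0.2399]
ee_rot: [0.002, -0.444, 0.896, -0.001]
ft_force: [-6.1, -0.3, 19.2]
ee_pos: [0.5986, 0.0568, 0.2398]
ee_rot: [0.002, -0.444, 0.896, -0.002]
ft_force: [-9.0, -0.2, 29.9]
```

```bash
python3 drive.py '0 0 -.002 0 0;0 0 -.002 0 0;0 0 -.002 0 0;0 0 -.002 0 0;0 0 -.002 0 0'|sed -n 2,4p; python3 drive.py '0 0 0 0 0;0 0 0 0 0;0 0 0 0 0;0 0 0 0 0;0 0 0 0 0'|sed -n 2,4p;python3 drive.py '0 0 0 0 0;0 0 0 0 0;0 0 0 0 0;0 0 0 0 0;0 0 0 0 0'|sed -n 2,4p
python3 drive.py '0 0 -.03 0 0;0 0 -.06 0 0;0 0 -.08 0 0;0 0 -.08 0 0'; python3 to.py .4932 -.0698 .3
```

```text
ee_pos: [0.5984, 0.0568, 0.2399]
ee_rot: [0.002, -0.444, 0.896, -0.001]
ft_force: [-5.8, -0.1, 18.8]
ee_pos: [0.5984, 0.0568, 0.2399]
ee_rot: [0.002, -0.444, 0.896, -0.001]
ft_force: [-6.6, 0.3, 18.6]
ee_pos: [0.5984, 0.0568, 0.2399]
ee_rot: [0.002, -0.444, 0.896, -0.001]
ft_force: [-5.5, 1.0, 18.9]
time_s: 11.52
ee_pos: [0.5991, 0.0567, 0.3215]
ee_rot: [0.003, -0.444, 0.896, -0.002]
ft_force: [0.2, -0.0, -0.2]
opening: -0.002
finger_force: 0.0
t 11.52 shift [0.1649 0.0076 0.021 ] turn 0 yaw -2.222 rows 4.0 q [-0.12  0.15  0.31  1.73 -0.   -1.04]
```

```bash
python3 drive.py '.033 .0015 0 .12 .5;.066 .003 0 .24 .5;.1 .0045 .01 .36 .5;.133 .006 .02 .48 .5;.165 .0075 .04 .6 .5'|sed -n 2p
python3 drive.py '0 0 0 .12 .5;0 0 0 .24 .5;0 0 0 .36 .5;0 0 0 .48 .5;0 0 0 .6 .5'|sed -n 2p
python3 drive.py '0 0 0 .12 .5;0 0 0 .24 .5;0 0 0 .36 .5;0 0 0 .48 .5;0 0 0 .6 .5'|sed -n 2p
python3 drive.py '0 0 0 .12 .5;0 0 0 .24 .5;0 0 0 .36 .5;0 0 0 .48 .5;0 0 0 .6 .5'|sed -n 2p
python3 to.py .4932 -.0698 .25 1.441
```

```text
ee_pos: [0.4913, -0.0709, 0.2771]
ee_pos: [0.4916, -0.0698, 0.2759]
ee_pos: [0.4917, -0.0697, 0.2759]
ee_pos: [0.4917, -0.0697, 0.2759]
t 13.18 shift [-0.0002  0.0015  0.0259] turn 0.214 yaw 1.655 rows 1.0 q [-0.4  -0.19 -0.11  1.65 -0.    1.08]
```

Finish the turn, then check the handle's place with the wrist camera.

```bash
python3 drive.py '0 .0015 .013 .11 .5;0 .0015 .026 .21 .5;0 .0015 .026 .21 .5;0 .0015 .026 .21 .5'
python3 - <<'E'
from h import *
s=bot.observe();d=bot.get_image("wrist");im=d["image"][:,:,::-1]
c=cam(d,s);print(proj(c,[.4932,-.0698,.1535]),proj(c,[.4932,-.0698,.05]),proj(c,[.5983,.0572,.245]))
cv2.imwrite("pics/w3.png",im)
E
```

```text
time_s: 13.52
ee_pos: [0.4928, -0.0694, 0.2498]
ee_rot: [-0.001, 0.747, 0.665, -0.0]
ft_force: [-0.9, -0.4, 0.6]
opening: 0.503
finger_force: 0.0
[281.78473117 211.32018587] [281.57130009 187.10591514] [476.61066612 -20.77029562]
```

View pics/w3.png

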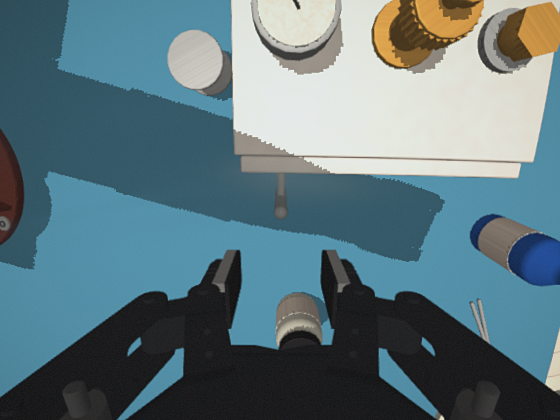

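The handle top is at (281,212), as predicted (282,211), and centred between the fingers. I'll descend and grip.

```bash
python3 drive.py '0 0 .04 0 .5;0 0 .08 0 .5;0 0 .115 0 .5;0 0 .13 0 .5;0 0 .13 0 .5'|sed -n 2,4p;python3 drive.py '0 0 0 0 0;0 0 0 0 0;0 0 0 0 0;0 0 0 0 0;0 0 0 0 0' 30; python3 to.py .4932 -.0698 .12
```

```text
ee_pos: [0.4913, -0.0688, 0.1173]
ee_rot: [-0.003, 0.747, 0.664, -0.001]
ft_force: [0.4, 0.4, 0.1]
time_s: 14.4
ee_pos: [0.4923, -0.0702, 0.1231]
ee_rot: [0.0, 0.748, 0.664, -0.001]
ft_force: [-15.1, -0.5, 9.7]
opening: 0.124
finger_force: 30.0
t 14.4 shift [0.0005 0.0008 0.0031] turn 0 yaw 1.451 rows 1.0 q [-0.4  -0.2  -0.4   1.38 -0.    1.29]
```

```bash
python3 drive.py '-.0145 .0033 0 -.07 0;-.0287 .0076 0 -.14 0;-.0426 .0129 0 -.21 0;-.056 .0192 0 -.28 0;-.0691 .0263 0 -.35 0'
```

```text
time_s: 14.82
ee_pos: [0.5106, -0.1433, 0.1232]
ee_rot: [0.0, 0.62, 0.785, -0.002]
ft_force: [-7.4, -1.3, 4.9]
opening: 0.125
finger_force: 29.5
```

```bash
python3 drive.py '-.0145 .0033 0 -.07 0;-.0287 .0076 0 -.14 0;-.0426 .0129 0 -.21 0;-.056 .0192 0 -.28 0;-.0691 .0263 0 -.35 0'
```

```text
time_s: 15.23
ee_pos: [0.553, -0.205, 0.1232]
ee_rot: [0.001, 0.474, 0.881, -0.001]
ft_force: [-3.3, -1.3, 3.8]
opening: 0.13
finger_force: 29.6
```

```bash
python3 drive.py '-.0145 .0033 0 -.07 0;-.0287 .0076 0 -.14 0;-.0426 .0129 0 -.21 0;-.056 .0192 0 -.28 0;-.0691 .0263 0 -.35 0'|sed -n 2,4p;python3 drive.py '-.0145 .0033 0 -.07 0;-.0287 .0076 0 -.14 0;-.0426 .0129 0 -.21 0;-.056 .0192 0 -.28 0;-.0691 .0263 0 -.35 0'; python3 drive.py '0 0 0 0 0;0 0 0 0 0;0 0 0 0 0;0 0 0 0 0'|sed -n 2,4p
```

```text
ee_pos: [0.6136, -0.248, 0.1232]
ee_rot: [0.001, 0.313, 0.95, -0.001]
ft_force: [-2.4, -0.3, 2.9]
time_s: 16.07
ee_pos: [0.685, -0.2674, 0.1233]
ee_rot: [0.001, 0.143, 0.99, -0.001]
ft_force: [-0.2, 2.6, 2.8]
opening: 0.123
finger_force: 29.8
ee_pos: [0.6841, -0.2672, 0.1233]
ee_rot: [0.001, 0.146, 0.989, -0.001]
ft_force: [-1.1, -2.2, 5.6]
```

```bash
python3 drive.py '0 0 0 0 .45;0 0 0 0 .45;0 0 0 0 .45;0 0 0 0 .45'|sed -n 2,5p;python3 drive.py '0 0 -.03 0 .45;0 0 -.07 0 .45;0 0 -.11 0 .45;0 0 -.15 0 .45;0 0 -.17 0 .45'|sed -n 2,4p; python3 drive.py '-.02 0 0 0 .45;-.04 0 0 0 .45;-.06 0 0 0 .45;-.06 0 0 0 .45;-.06 0 0 0 .45'
python3 - <<'E'
from h import *
bot.observe()
a=[bot.get_image(n)["image"][:,:,::-1] for n in ("scene","top")]
cv2.imwrite("pics/end.png",cv2.resize(np.hstack(a),(800,300),interpolation=cv2.INTER_AREA))
E
```

```text
ee_pos: [0.6833, -0.2662, 0.1208]
ee_rot: [-0.0, 0.145, 0.989, 0.0]
ft_force: [0.4, -0.3, -0.4]
opening: 0.451
ee_pos: [0.6838, -0.2664, 0.2969]
ee_rot: [0.003, 0.145, 0.989, -0.001]
ft_force: [-0.1, -0.8, -0.1]
time_s: 17.57
ee_pos: [0.7302, -0.2793, 0.2822]
ee_rot: [0.005, 0.145, 0.989, -0.001]
ft_force: [0.8, -0.6, 1.1]
opening: 0.448
finger_force: 0.0
```

View pics/end.png

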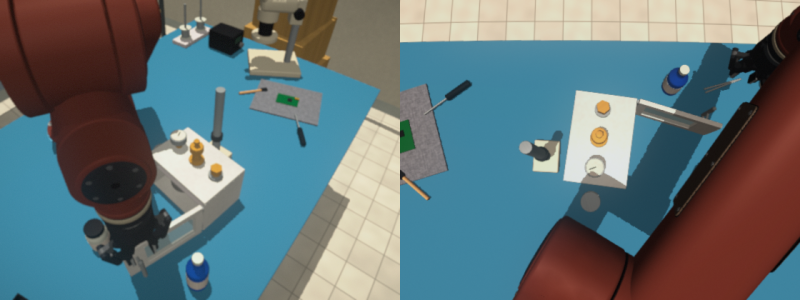

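The final view shows the door open at roughly 80°, in the top half running from (638,102) to (720,130). The bottle and spool are upright, the pin is up, and the gripper is clear above everything.

```bash
python3 drive.py '0 0 0 0 .45;0 0 0 0 .45;0 0 0 0 .45'|sed -n 2,4p; python3 -c "
from workcell import bot;print(bot.hand_in())"
```

```text
ee_pos: [0.7306, -0.2796, 0.2866]
ee_rot: [0.008, 0.145, 0.989, -0.002]
ft_force: [-0.2, -0.5, 0.1]
the job is handed in; nothing more can be done
None
```

I unscrewed the lock nut until I felt its stop, pressed the valve pin right down for over a second, then swung the door open to about 80° and released everything; the job is handed in at about 18 s, but no verdict came back, and the arm hid the jar in the last picture.

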